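Reset the tripped battery charger under the pine block

ROBOT

A 6-joint arm with a two-finger parallel gripper is mounted at the origin on the work surface. World frame = base frame: x ahead of the robot, y to its left, z up, the work surface at z = 0. Lengths are in m, angles in degrees, forces in N, time in s.
With the tool pointing down it reaches from about 0.35 to 0.975 m from the base axis. Payload 17.4 kg.
Tool frame: the origin (TCP) lies between the finger pads; the fingertips stand env.tip_extent ahead of it and the grasp point (between the pads) lies 5 mm behind it (env.tip_extent is the distance from the TCP to the fingertips, in m); x points along the fingers, z is the direction in which the jaws open and shut, and the axes are right-handed (so a half turn about x gives the same grasp; the last joint's range is limited). The gripper opens to 85 mm and grips with 20 to 120 N. Pads are 22 mm wide; open, the fingers measure 114 mm over their backs; the gripper's body (76 mm by 85 mm) begins 54 mm behind the grasp point. The pads swing forward as they close: fully open they stand 13 mm farther back than shut.
Start: joints at [61.662, 6.646, 82.598, -0, 90.757, -2.166], TCP at [0.298, 0.606, 0.245] pointing down, gripper open.
Joint ranges: [-162.19, 162.19], [-47.58, 125.68], [4.15, 143.07], [-65.23, 245.23], [0.69, 171.88], [-170.13, 170.13]. Speed limits (degrees/s): [108.29, 108.29, 127.2, 180, 180, 180].

INTERFACE

Orientations are given as [roll, pitch, yaw] about the fixed x, y, z axes, in that order (R = Rz(yaw) Ry(pitch) Rx(roll)).
In Python, from plant import env, imaging, order gives the robot as it stands.
- The arm moves only by the shell command python3 -m pendant 'ROWS' [FORCE]. ROWS is JSON, one flat list of numbers, 5 for each row, row after row: the shift along the tool's x, y, z in m, then the turn about the tool's x in degrees, then the finger opening in m, from 0 to 0.0854. A call has exactly 8 rows; each row is the pose to reach, as a shift and turn from the pose commanded when the call began, along the tool's axes at that moment; what a row does not reach only later rows make up. A row lasts 1/12 s, in which the tool goes at most 41.7 mm and 7.16 degrees, less where a joint would pass 70% of its speed; a pose out of reach is approached as far as the arm can. A call with a gripper value outside its range is refused whole. The fingers move at their own pace and stop on an object; FORCE is the grip in N (left out, the last holds). Time passes only in rows, so rows that repeat a pose let the fingers close, or fill a call up. It gives the time, the measured TCP pose, the force and the opening at its end, in the units of the state.
- env.read_state(): the state, without advancing time (a new reading comes with each control period).
- imaging.capture(name): name is "scene" or "top" or "wrist"; returns the picture (384x512x3 uint8, red, green, blue); there is no depth.
- imaging.camera_info(name): a dict with "camera_matrix" (3x3 intrinsics, pixels), "cam_to_world" (4x4, takes a point from camera to world coordinates); the wrist camera has in their place "hand_eye" (4x4, takes a point from camera to tool coordinates, whose origin is the TCP and whose axes are the tool frame's). Camera axes: x right, y up, looking along -z (the intrinsics and any distortion apply to the point x, -y, -z); pixel columns grow to the right and rows downward; lengths in m; the calibration is good to about 2 mm. A picture is of the moment at which its call begins: read the wrist's pose just before it. camera_info takes no time and is no camera call.
- order.close_job(): hands the job in, once; it reports no verdict.
The state is a dict: "clock": time; "joint_positions": joint angles; "dq": joint speeds; "joint_torque": joint torques, N m; "position": TCP position; "tool_rot": TCP orientation; "contact_force": force on the tool from outside, world axes, zero at the start; "wrist_torque": the same for the moment, N m; "width": finger opening in m.
Only numpy, scipy, OpenCV 4.12 (cv2) and the standard library are available. Lean on these libraries where they do the work, as an engineer would, in place of code of your own. Each camera call takes 0.05 s, during which the arm holds its last target. There are 200 camera calls.

TASK

The charger with two battery packs has tripped, and a pine block is lying over its reset well: with the outside of the fingers push the block along the charger's top until the well is wholly clear, without pinching, lifting or tipping it, and leave it lying flat on that charger. Then reach a fingertip down into the well and press the sunken reset key fully down, keep it down for about one second, and let it come back up. Leave the other charger's key and all the other things on the table alone.

Things in the scene. Friction and masses are not known exactly. Their poses are not given: they have to be found in the camera images.
- charger: the tripped charger: fixed grey box, 190 (x) x 220 (y) x 50 mm tall, flat rimless top, two black packs on it. Origin: centre of its underside; z up, x to its far long side, y left along it. The packs fill the top from x = +10 mm on and rise 37 mm above it. Its near half is free: the well at y = +40 mm, and plain top for the block from there to the end at y = -110 mm
- charger_well (a point): centre of the mouth of the tripped charger's well, level with its top, at x -45, y +40 mm on the charger. The well is square, 46 x 46 mm, sides along the charger's x and y, its floor 29 mm below the top
- reset_key_top (a point): centre of the top face of the black reset key in that well: 32 x 32 mm square, in the middle of the well, 22 mm below the charger's top (28 mm above the table) when up
- reset_key (a joint): travel of the reset key straight down: 0 = up, 0.005 m = fully down; a spring returns it; it starts to give at about 1.2 N and is fully down at 4 N
- block: loose pine block, 68 (x) x 56 (y) x 28 mm tall, about 60 g, lying flat over the well of the tripped charger and all but hiding it, turned a little. Origin: centre of its underside, z up
- spare: the other charger, same fixed box and same well, but with only one battery pack and one empty dock; frame as for the tripped one. Its well is open, at x -45, y +40 mm. Which charger stands left and which right changes
- spare_key (a joint): travel of the other charger's key, 0 = up, 0.005 m = down; not to be pressed
- tub: a small clear screw tub with black lid, 52 mm across, 40 mm tall, standing on the one-pack charger; bystander. Origin: centre of its underside
- hammer: a claw hammer with red grip lying on the table at the robot's right; bystander. Origin: on it
- driver: a screwdriver lying beyond the chargers; bystander. Origin: on it
- glue: a white glue bottle, 56 mm across, 170 mm tall, at the robot's right; bystander. Origin: centre of its underside
- mug: a white mug, 80 mm across, 90 mm tall, at the robot's left; bystander. Origin: centre of its underside
- tin: a steel can, 74 mm across, 100 mm tall, at the robot's left; bystander. Origin: centre of its underside
- tape: a black tape measure, 70 x 40 x 65 mm tall, left of centre, on the robot side of the chargers; bystander. Origin: centre of its underside
There are look-alikes about, which are no part of the job. Several things have the shape of the block; the one meant has the colours described above.

How it is judged:
By the outcome, as a careful person would: the job done as asked, in the order asked, and still so for the second after the job is handed in, with the robot touching nothing.
It also fails if it takes over 42 s, if anything falls off the work surface, if the arm or the gripper's body presses on something with over 40 N, if the wrist force passes 120 N, or if a joint passes its speed limit or range.

## Working session

There is one attempt and no reset: what is moved stays moved. The work goes in short steps, Python scripts to look and compute and a shell command to move; the robot and the scene stay as the last step left them, time stands still between calls to the robot, and variables do not carry over. Pictures are saved under pics/ and viewed, about 8 in all and at most 12, crops included, and the job is handed in when it is done.

```bash
mkdir -p pics; ls
python3 - <<'E'
from plant import env, imaging, order
import cv2,numpy as np
s=env.read_state();print(s, env.tip_extent)
for n in("top","scene"):
    cv2.imwrite(f"pics/{n}0.png",imaging.capture(n)[:,:,::-1])
for n in("top","scene","wrist"): print(n,imaging.camera_info(n))
E
```

```text
pics
{'clock': 0.0, 'joint_positions': array([ 6.16615413e+01,  6.67275056e+00,  8.26368137e+01, -2.24794029e-03,
        9.07567588e+01, -2.16515264e+00]), 'dq': array([-0.04475002, -0.01434603, -0.0231386 ,  0.02761   ,  0.11163596,
        0.12955507]), 'joint_torque': array([ 8.56954539e-04, -7.31977558e+01, -6.32494497e+01, -1.59106401e-05,
        6.25606699e-03, -2.87323428e-05]), 'position': array([0.2976573 , 0.60561948, 0.24456677]), 'tool_rot': array([ 179.77593542,   89.93363886, -116.39739899]), 'contact_force': array([-0.09860054, -0.55498986, -0.10881862]), 'wrist_torque': array([ 0.00838048, -0.028449  , -0.02996513]), 'width': 0.0850796126493856} 0.014
top {'camera_matrix': array([[405.349456  ,   0.        , 247.48910011],
       [  0.        , 405.349456  , 191.53416414],
       [  0.        ,   0.        ,   1.        ]]), 'cam_to_world': array([[-0.02679612,  0.98775303, -0.15370727,  0.32269145],
       [-0.99959334, -0.02497593,  0.01376107,  0.02817459],
       [ 0.00975356,  0.15401351,  0.9880206 ,  1.50099112],
       [ 0.        ,  0.        ,  0.        ,
[... 290 characters left out ...]
78,  0.62100372, -0.63038994, -0.7046819 ],
       [-0.01296902,  0.7171048 ,  0.69684468,  0.85395395],
       [ 0.        ,  0.        ,  0.        ,  1.        ]])}
wrist {'camera_matrix': array([[297.88571276,   0.        , 259.83561616],
       [  0.        , 297.88571276, 188.35229617],
       [  0.        ,   0.        ,   1.        ]]), 'hand_eye': array([[-2.01363697e-04,  3.05634655e-01, -9.52148842e-01,
        -1.29020394e-01],
       [ 8.60717894e-04,  9.52148562e-01,  3.05634383e-01,
         8.03564064e-02],
       [ 9.99999609e-01, -7.57987877e-04, -4.54793371e-04,
        -6.81947154e-04],
       [ 0.00000000e+00,  0.00000000e+00,  0.00000000e+00,
         1.00000000e+00]])}
```

View pics/top0.png

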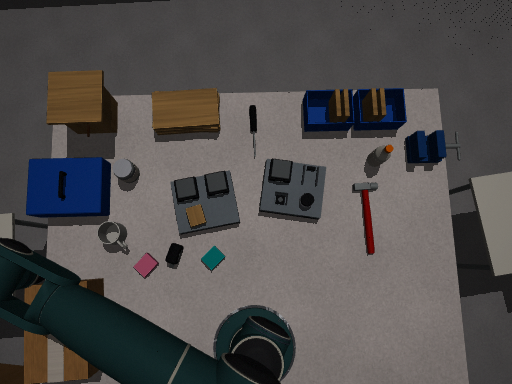

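View pics/scene0.png

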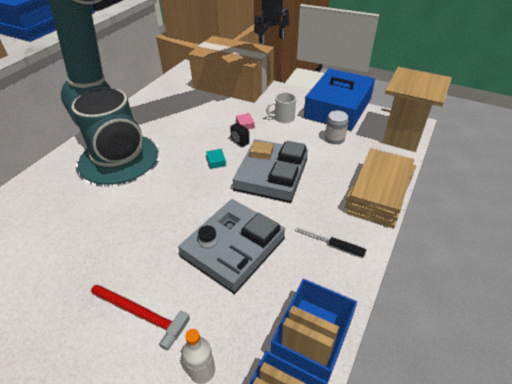

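Left charger has two packs at (206,203), with the pine block at (196,216). The spare stands at right (293,190) with the tub. Now a rough fit from the top view.

```bash
cat > h.py <<'E'
from plant import env, imaging, order
import cv2,numpy as np
from scipy.spatial.transform import Rotation as Ro
def tool():
    s=env.read_state(); T=np.eye(4); T[:3,:3]=Ro.from_euler('xyz',s['tool_rot'],degrees=True).as_matrix(); T[:3,3]=s['position']; return T
def cam(n,T=None):
    i=imaging.camera_info(n); return i['camera_matrix'], (T@i['hand_eye'] if n=='wrist' else i['cam_to_world'])
def px2w(K,C,uv,z):
    d=np.linalg.inv(K)@np.array([uv[0],uv[1],1.]); d=C[:3,:3]@(d*[1,-1,-1]); o=C[:3,3]; return o+d*(z-o[2])/d[2]
def w2px(K,C,p):
    q=C[:3,:3].T@(np.asarray(p)-C[:3,3]); q=q*[1,-1,-1]; q=K@q; return q[:2]/q[2]
E
python3 - <<'E'
from h import *
T=tool();print(T.round(3))
K,C=cam('top')
for uv in [(171,182),(229,171),(240,224),(179,235),(196,216)]: print(uv,px2w(K,C,uv,.05).round(3))
im=cv2.imread('pics/top0.png');cv2.imwrite('pics/c.png',cv2.resize(im[160:245,160:335],None,fx=4.5,fy=4.5,interpolation=cv2.INTER_CUBIC))
E
```

```text
[[-0.001 -0.897  0.441  0.298]
 [-0.001  0.441  0.897  0.606]
 [-1.     0.    -0.001  0.245]
 [ 0.     0.     0.     1.   ]]
(171, 182) [0.59  0.285 0.05 ]
(229, 171) [0.626 0.073 0.05 ]
(240, 224) [0.432 0.038 0.05 ]
(179, 235) [0.398 0.256 0.05 ]
(196, 216) [0.464 0.195 0.05 ]
```

View pics/c.png

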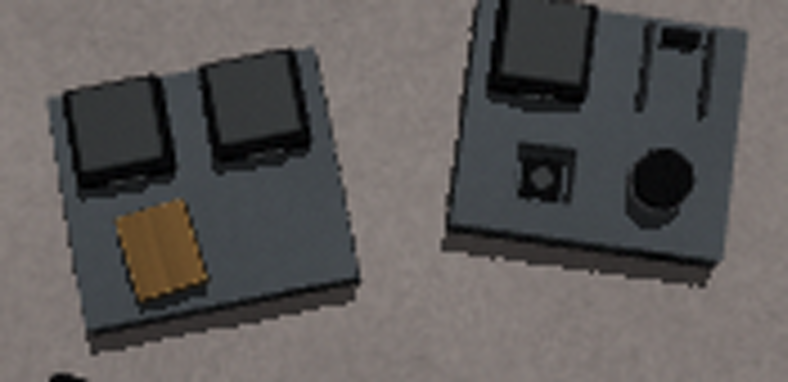

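The crop shows the tripped charger's top corners at crop (48,97), (315,48), (358,283), (88,330) and the block's top corners at (115,217), (183,199), (208,283), (138,302). No well rim is visible. Now fit rigid rectangles.

```bash
cat >> h.py <<'E'
def fit(P,M):
    P=np.array(P)[:,:2];M=np.array(M,float);p=P.mean(0);m=M.mean(0)
    H=(M-m).T@(P-p); a=np.arctan2(H[0,1]-H[1,0],H[0,0]+H[1,1]); R=np.array([[np.cos(a),-np.sin(a)],[np.sin(a),np.cos(a)]])
    t=p-R@m; return t,np.degrees(a),np.linalg.norm(P-(M@R.T+t),axis=1)
E
python3 - <<'E'
from h import *
K,C=cam('top'); f=lambda L,z:[px2w(K,C,(160+u/4.5-.39,160+v/4.5-.39),z) for u,v in L]
P=f([(48,97),(315,48),(358,283),(88,330)],.05)
t,a,r=fit(P,[(.095,.11),(.095,-.11),(-.095,-.11),(-.095,.11)]);print('ch',t,a,r)
R=Ro.from_euler('z',a,degrees=True).as_matrix()[:2,:2]
w=t+R@[-.045,.04];print('well',w)
B=f([(115,217),(183,199),(208,283),(138,302)],.078)
tb,ab,rb=fit(B,[(.034,.028),(.034,-.028),(-.034,-.028),(-.034,.028)]);print('bl',tb,ab,rb,'in ch',R.T@(tb-t),ab-a)
T=tool()
# want tool yaw so tool z || charger y ; view pose: TCP above well, z .25
print('tool z heading',np.degrees(np.arctan2(T[1,2],T[0,2])),'charger y heading',a+90)
g=np.array([*(t+R@[-.045,.09]),.22]); print('goal',g,'shift',T[:3,:3].T@(g-T[:3,3]))
E
```

```text
ch [0.51616095 0.16355978] 9.029492840488578 [0.00088076 0.0018698  0.0026727  0.00215766]
well [0.46544089 0.19600165]
bl [0.46454931 0.19379015] 14.651231968839378 [0.00113113 0.00097671 0.00112338 0.000353  ] in ch [-0.04622761  0.03795582] 5.6217391283508
tool z heading 63.82627889258648 charger y heading 99.02949284048857
goal [0.45759375 0.24538204 0.22      ] shift [ 0.02486725 -0.30244182 -0.25274257]
```

```bash
python3 -m pendant '[0,-0.0375,-0.031,-5,0, 0,-0.075,-0.062,-10,0, 0,-0.1125,-0.093,-15,0, 0,-0.15,-0.124,-20,0, 0,-0.1875,-0.155,-25,0, 0,-0.225,-0.186,-30,0, 0,-0.2625,-0.217,-35,0, 0.02,-0.302,-0.253,-35.2,0]' 20
python3 - <<'E'
from h import *
T=tool();print(T.round(3),env.read_state()['joint_positions'].round(1))
t,a=np.array([0.51616,.16356]),9.03
R=Ro.from_euler('z',a,degrees=True).as_matrix()[:2,:2]
g=np.array([*(t+R@[-.045,.09]),.22]); print('shift',T[:3,:3].T@(g-T[:3,3]),'head',np.degrees(np.arctan2(T[1,2],T[0,2])))
cv2.imwrite('pics/w1.png',imaging.capture('wrist')[:,:,::-1])
np.save('w1.npy',T)
E
```

```text
clock: 0.77
position: [0.434, 0.3004, 0.2384]
tool_rot: [-70.1, 89.9, 29.2]
contact_force: [0.1, 0.0, -0.3]
width: -0.0
[[ 0.002 -0.987 -0.163  0.434]
 [ 0.001 -0.163  0.987  0.3  ]
 [-1.    -0.002  0.001  0.238]
 [ 0.     0.     0.     1.   ]] [ 31.9 -11.9 101.1  -0.   90.6 -67.5]
shift [ 0.01840005 -0.01429873 -0.05812618] head 99.37316495052723
```

View pics/w1.png

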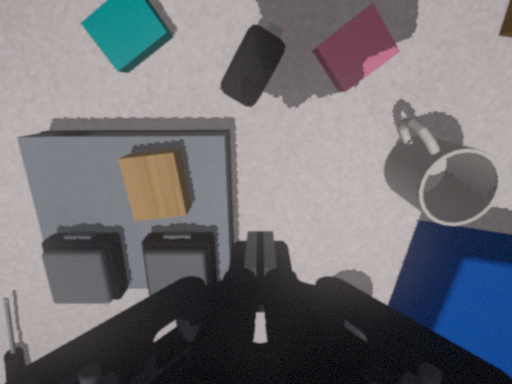

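The wrist view shows the charger's near-top edge from (24,138) to (228,136), and the block's top at (121,158), (175,152), (187,214), (133,220). I'll check these against the top-view fit.

Run:
```python
from h import *
T=np.load('w1.npy');K,C=cam('wrist',T)
t,a=np.array([0.51616,.16356]),9.03
R=Ro.from_euler('z',a,degrees=True).as_matrix()[:2,:2]
for p,z in [((24,138),.05),((228,136),.05),((121,158),.078),((175,152),.078),((187,214),.078),((133,220),.078)]:
    q=px2w(K,C,p,z)[:2]; print(p,q.round(4),'in ch',(R.T@(q-t)).round(4))
for m in [(-.095,.11),(-.095,-.11)]: print(m,w2px(K,C,[*(t+R@m),.05]))
im=cv2.imread('pics/w1.png');cv2.imwrite('pics/w1c.png',cv2.resize(im[110:315,10:260],None,fx=3,fy=2.9,interpolation=cv2.INTER_CUBIC))
```

```text
(24, 138) [0.441  0.0489] in ch [-0.0923 -0.1014]
(228, 136) [0.4035 0.262 ] in ch [-0.0958  0.1149]
(121, 158) [0.4379 0.1629] in ch [-0.0774  0.0116]
(175, 152) [0.4231 0.215 ] in ch [-0.0838  0.0654]
(187, 214) [0.4869 0.2325] in ch [-0.018   0.0727]
(133, 220) [0.5031 0.1769] in ch [-0.0108  0.0152]
(-0.095, 0.11) [223.35493557 136.75496415]
(-0.095, -0.11) [ 15.26804266 135.35426094]
```

View pics/w1c.png

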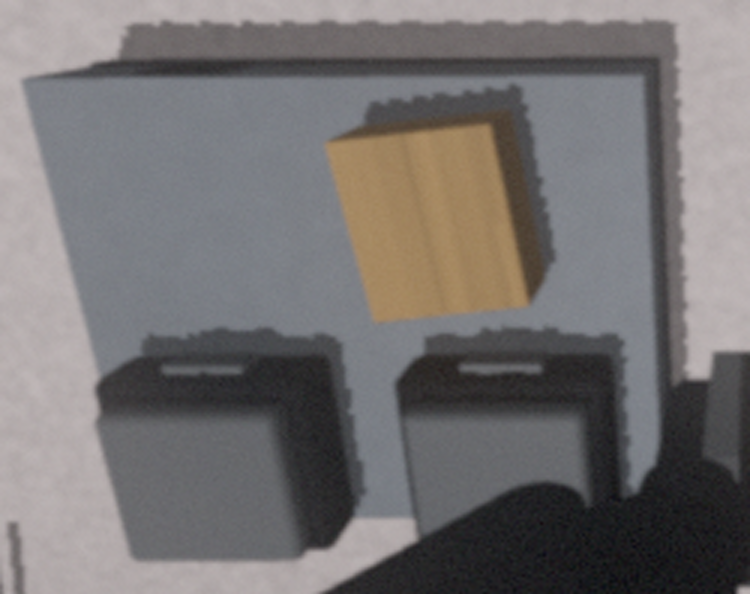

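The fits agree to about 2–3 mm and under 1°. The block is at about (-47,+40) mm on the charger, turned 6°, with its +y face near y=69 mm. Next I'll move beside that face.

Run:
```python
from h import *
T=tool()
t,a=np.array([0.5155,.1625]),9.2
R=Ro.from_euler('z',a,degrees=True).as_matrix()[:2,:2]
for y,z in ((.1,.15),(.1,.071),(.0065,.071)):
    g=np.array([*(t+R@[-.047,y]),z]); print(g,'shift',T[:3,:3].T@(g-T[:3,3]))
```

```text
[0.45311648 0.25369921 0.15      ] shift [ 0.08620794 -0.01059565 -0.04340795]
[0.45311648 0.25369921 0.071     ] shift [ 0.16520768 -0.01058302 -0.04320319]
[0.46806537 0.16140197 0.071     ] shift [ 0.16545008 -0.01093989 -0.13670219]
```

```bash
python3 -m pendant '[0.03,-0.005,-0.02,0,0, 0.06,-0.0106,-0.0432,0,0, 0.09,-0.0106,-0.0432,0,0, 0.12,-0.0106,-0.0432,0,0, 0.13,-0.0106,-0.0432,0,0, 0.13,-0.0106,-0.0432,0,0, 0.13,-0.0106,-0.0432,0,0, 0.13,-0.0106,-0.0432,0,0]'
python3 - <<'E'
from h import *
T=tool();K,C=cam('wrist',T)
t,a=np.array([0.5155,.1625]),9.2
R=Ro.from_euler('z',a,degrees=True).as_matrix()[:2,:2]
print('in ch',R.T@(T[:2,3]-t),T[2,3],np.degrees(np.arctan2(T[1,2],T[0,2])))
np.save('w2.npy',T);cv2.imwrite('pics/w2.png',imaging.capture('wrist')[:,:,::-1])
E
```

```text
clock: 1.48
position: [0.4513, 0.2618, 0.1093]
tool_rot: [-70.7, 89.9, 28.3]
contact_force: [-0.3, 0.2, 0.0]
width: 0.0
in ch [-0.04753795  0.10831062] 0.10933123587895124 99.05247835800903
```

View pics/w2.png

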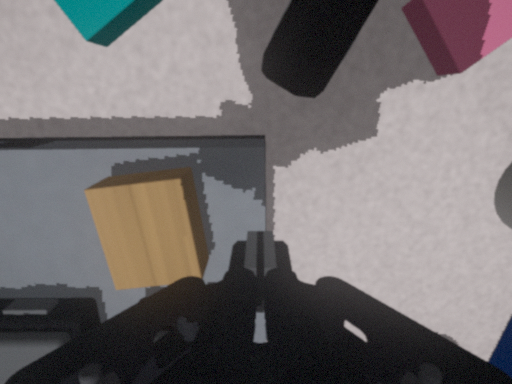

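The closed fingers at (260,240) sit clear of the block's right face (about 195–208), by the charger's end edge (265). Descend now.

```bash
python3 -m pendant '[0.01,0,0,0,0, 0.02,0,0,0,0, 0.03,0,0,0,0, 0.038,0,0,0,0, 0.038,0,0,0,0, 0.038,0,-0.006,0,0, 0.038,0,-0.012,0,0, 0.038,0,-0.014,0,0]'
python3 - <<'E'
from h import *
T=tool()
t,a=np.array([0.5155,.1625]),9.2
R=Ro.from_euler('z',a,degrees=True).as_matrix()[:2,:2]
print('in ch',R.T@(T[:2,3]-t),T[2,3],env.read_state()['contact_force'])
E
```

```text
clock: 2.2
position: [0.4532, 0.2465, 0.0697]
tool_rot: [-98.0, 90.0, 1.0]
contact_force: [-0.3, 0.4, 0.4]
width: -0.0002
in ch [-0.04809909  0.0929141 ] 0.06971002836862471 [-0.28514289  0.36133519  0.35442509]
```

```bash
python3 -m pendant '[0,0,-0.005,0,0, 0,0,-0.01,0,0, 0,0,-0.015,0,0, 0,0,-0.021,0,0, 0,0,-0.027,0,0, 0,0,-0.033,0,0, 0,0,-0.039,0,0, 0,0,-0.045,0,0]'; python3 -m pendant '[0,0,-0.006,0,0, 0,0,-0.012,0,0, 0,0,-0.018,0,0, 0,0,-0.023,0,0, 0,0,-0.028,0,0, 0,0,-0.032,0,0, 0,0,-0.035,0,0, 0,0,-0.035,0,0]';  python3 - <<'E'
from h import *
T=tool();K,C=cam('wrist',T)
t,a=np.array([0.5155,.1625]),9.2
R=Ro.from_euler('z',a,degrees=True).as_matrix()[:2,:2]
print('in ch',R.T@(T[:2,3]-t),T[2,3],env.read_state()['contact_force'])
np.save('w3.npy',T);cv2.imwrite('pics/w3.png',imaging.capture('wrist')[:,:,::-1])
E
```

```text
clock: 2.87
position: [0.46, 0.2022, 0.0693]
tool_rot: [-124.8, 90.0, -25.8]
contact_force: [-0.2, -0.0, 0.3]
width: 0.0001
clock: 3.53
position: [0.4654, 0.1678, 0.0693]
tool_rot: [174.1, 90.0, -86.9]
contact_force: [-0.2, 1.3, -0.0]
width: 0.0003
in ch [-0.04855693  0.01325938] 0.06929094838390383 [-0.19597591  1.29653684 -0.00185647]
```

View pics/w3.png

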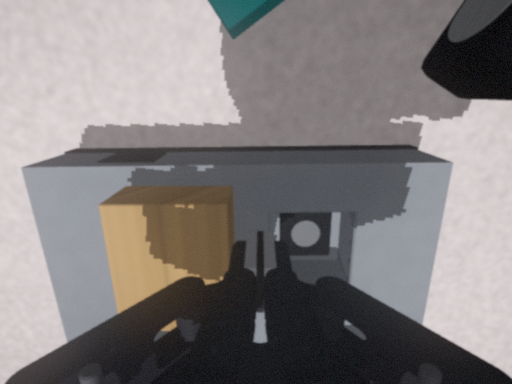

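The block now lies flat and square, right edge at column 233. The well is open, its near mouth corners at about (272,212) and (355,212). I'll push 10 mm further for gripper clearance, back off, raise, and localise the well.

```bash
python3 -m pendant '[0,0,-0.003,0,0, 0,0,-0.006,0,0, 0,0,-0.009,0,0, 0,0,-0.01,0,0, 0,0,-0.01,0,0, 0,0,-0.008,0,0, 0,0,-0.003,0,0, 0,0,0.002,0,0]'; python3 -m pendant '[-0.01,0,0.003,0,0, -0.03,0,0.01,0,0, -0.05,0,0.02,0,0, -0.055,0,0.03,0,0, -0.055,0.005,0.035,0,0, -0.055,0.005,0.035,0,0, -0.055,0.005,0.035,0,0, -0.055,0.005,0.035,0,0]'
python3 - <<'E'
from h import *
T=tool();K,C=cam('wrist',T)
t,a=np.array([0.5155,.1625]),9.2
R=Ro.from_euler('z',a,degrees=True).as_matrix()[:2,:2]
print('in ch',R.T@(T[:2,3]-t),T[2,3],env.read_state()['contact_force'])
np.save('w4.npy',T);cv2.imwrite('pics/w4.png',imaging.capture('wrist')[:,:,::-1])
for x in(-.068,-.022):
  for y in (.017,.063): print(x,y,w2px(K,C,[*(t+R@[x,y]),.05]).round(1))
E
```

```text
clock: 4.25
position: [0.465, 0.1707, 0.0693]
tool_rot: [-27.8, 90.0, 71.2]
contact_force: [0.0, 0.6, -0.3]
width: -0.0001
clock: 4.92
position: [0.4542, 0.2038, 0.1233]
tool_rot: [108.7, 89.9, -152.3]
contact_force: [0.6, -0.0, -0.4]
width: 0.0001
in ch [-0.05393326  0.05053719] 0.123322048324353 [ 0.60692363 -0.02117393 -0.37374167]
-0.068 0.017 [211.9 190.3]
-0.068 0.063 [276.3 190.2]
-0.022 0.017 [215.  247.7]
-0.022 0.063 [275.4 247.6]
```

View pics/w4.png

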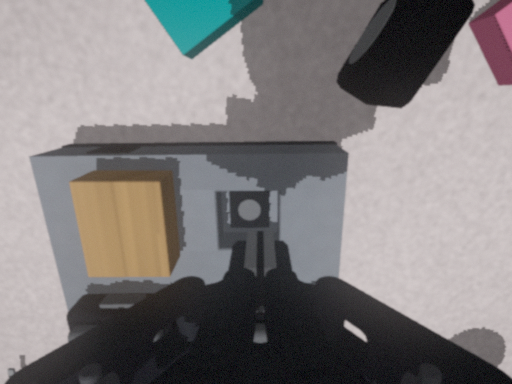

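The well mouth spans columns 217–280, rows 191–248, about 3 mm to +y of my model. The block's right edge is at 178, so the well is wholly clear. Moving over the well centre.

```bash
cat > st.py <<'E'
from h import *
T=tool()
t,a=np.array([0.5155,.1625]),9.2
R=Ro.from_euler('z',a,degrees=True).as_matrix()[:2,:2]
g=np.array([*(t+R@[-.0445,.043]),.036])
print('shift to pressed',(T[:3,:3].T@(g-T[:3,3])).round(4),T[2,3].round(4),'in ch',(R.T@(T[:2,3]-t)).round(4),'hd',np.degrees(np.arctan2(T[1,2],T[0,2])).round(2),env.read_state()['contact_force'].round(2))
E
python3 -m pendant '[0.01,-0.005,-0.004,0,0, 0.03,-0.009,-0.0075,0,0, 0.048,-0.009,-0.0075,0,0, 0.048,-0.009,-0.0075,0,0, 0.048,-0.009,-0.0075,0,0, 0.048,-0.009,-0.0075,0,0, 0.048,-0.009,-0.0075,0,0, 0.048,-0.009,-0.0075,0,0]'; python3 st.py
```

```text
clock: 5.63
position: [0.4651, 0.1982, 0.0773]
tool_rot: [-79.4, 89.9, 19.6]
contact_force: [-0.8, 0.5, -0.5]
width: -0.0004
shift to pressed [ 0.0413  0.0005 -0.0003] 0.0773 in ch [-0.044   0.0433] hd 99.03 [-0.78  0.45 -0.55]
```

```bash
python3 -m pendant '[0.006,0,0,0,0, 0.012,0,0,0,0, 0.018,0,0,0,0, 0.024,0,0,0,0, 0.03,0,0,0,0, 0.031,0,0,0,0, 0.031,0,0,0,0, 0.031,0,0,0,0]'; python3 st.py; python3 -m pendant '[0.001,0,0,0,0, 0.002,0,0,0,0, 0.003,0,0,0,0, 0.004,0,0,0,0, 0.005,0,0,0,0, 0.006,0,0,0,0, 0.006,0,0,0,0, 0.006,0,0,0,0]'; python3 st.py
```

```text
clock: 6.3
position: [0.4647, 0.1981, 0.0454]
tool_rot: [-173.2, 90.0, -74.1]
contact_force: [0.6, -0.1, -1.2]
width: -0.0005
shift to pressed [ 0.0094  0.0001 -0.0003] 0.0454 in ch [-0.0444  0.0433] hd 99.03 [ 0.58 -0.15 -1.21]
clock: 6.97
position: [0.4648, 0.1981, 0.0394]
tool_rot: [-72.5, 90.0, 26.5]
contact_force: [0.4, -0.4, 2.6]
width: -0.0005
shift to pressed [ 0.0034  0.0001 -0.0003] 0.0394 in ch [-0.0444  0.0433] hd 99.03 [ 0.45 -0.38  2.55]
```

```bash
python3 -m pendant '[0.0015,0,0,0,0, 0.0028,0,0,0,0, 0.0035,0,0,0,0, 0.0035,0,0,0,0, 0.0035,0,0,0,0, 0.0035,0,0,0,0, 0.0035,0,0,0,0, 0.0035,0,0,0,0]'; python3 st.py
```

```text
clock: 7.63
position: [0.4649, 0.1982, 0.037]
tool_rot: [-80.7, 90.0, 18.4]
contact_force: [-8.3, -3.4, 19.4]
width: 0.0003
shift to pressed [ 0.001   0.0003 -0.0003] 0.037 in ch [-0.0442  0.0433] hd 99.03 [-8.27 -3.36 19.44]
```

It's on the stop: tip at z = 0.023 with 19 N. Hold the rest of the second, then release.

```bash
python3 -m pendant '[0,0,0,0,0, 0,0,0,0,0, 0,0,0,0,0, 0,0,0,0,0, 0,0,0,0,0, 0,0,0,0,0, -0.006,0,0,0,0, -0.014,0,0,0,0]'; python3 st.py; python3 -m pendant '[-0.015,0,0,0,0, -0.035,0,0,0,0, -0.055,0,0,0,0, -0.08,0,0,0,0, -0.11,0,0,0,0, -0.14,0,0,0,0, -0.16,0,0.04,0,0, -0.16,0,0.08,0,0]'; python3 -m pendant '[0,0,0.01,0,0, 0,0,0.01,0,0, 0,0,0.01,0,0, 0,0,0.01,0,0, 0,0,0.01,0,0, 0,0,0.01,0,0, 0,0,0.01,0,0, 0,0,0.01,0,0]'; python3 st.py
python3 - <<'E'
from h import *
a=imaging.capture('wrist')[:,:,::-1];b=imaging.capture('top')[:,:,::-1]
b=cv2.resize(b[140:280,80:420],None,fx=1.506,fy=1.506)
cv2.imwrite('pics/end.png',np.vstack([a,b]))
E
```

```text
clock: 8.3
position: [0.4643, 0.1979, 0.0495]
tool_rot: [102.8, 89.9, -158.2]
contact_force: [0.8, -0.6, -0.0]
width: -0.0
shift to pressed [ 0.0135 -0.0003 -0.0002] 0.0495 in ch [-0.0448  0.0432] hd 99.02 [ 0.82 -0.62 -0.01]
clock: 8.97
position: [0.4535, 0.2761, 0.2148]
tool_rot: [-72.9, 89.7, 25.9]
contact_force: [1.9, 0.2, 0.7]
width: -0.0002
clock: 9.63
position: [0.4509, 0.2854, 0.2098]
tool_rot: [-125.0, 90.0, -26.0]
contact_force: [0.1, 0.2, -0.6]
width: 0.0001
shift to pressed [ 0.1738  0.     -0.0887] 0.2098 in ch [-0.0441  0.1317] hd 98.98 [ 0.08  0.23 -0.62]
```

View pics/end.png

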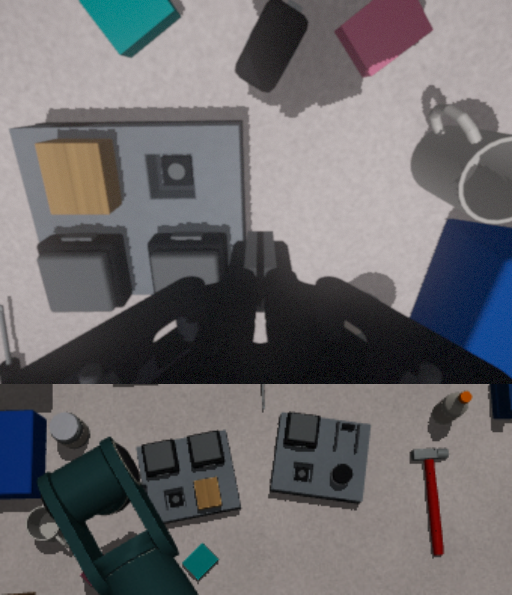

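The block lies flat at (78,177), the well at (172,176) is wholly clear, and the key is up. The bystanders haven't moved and the robot touches nothing.

```bash
python3 -c "
from plant import order; print(order.close_job())"
```

```text
the job is handed in; nothing more can be done
None
```

The job is done and handed in at about 9.7 s on the robot's clock; the hand-in reports no verdict.

- **Block:** I pushed it about 80 mm along the charger's top with the backs of the closed fingers. In the last pictures it lies flat on the two-pack charger, with the well wholly clear by roughly 28 mm.
- **Key:** I pressed it onto its stop with the fingertip, at about 23 mm above the table. The force was 19 N, well over the 4 N needed. I held it down for about 0.95 s, going by the commanded rows rather than a direct reading. After release the contact force fell back to near zero; that the key came back up is judged from the pictures and that drop in force.
- **Everything else:** the arm never went near the other charger or its key, and the surrounding things in view look unmoved. The arm hides part of the left side in the final top view, but the mug and tape measure show undisturbed in the wrist view.
- **Disagreement:** my first fit from the top camera was about 3 mm off for the well along the charger. I corrected it from the wrist camera before pressing.

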